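Meter two desiccant canisters from a slide-gate hopper into a cup

TASK

Two desiccant canisters are wanted for a sample shipment. Lift the handled steel cup out of its holder and bring it fully home in the bay under the dispenser's outlet, where it fits only if it is set down and taken again by its handle; draw the hopper's slide gate partway out until you feel it meet its stop, without forcing the stop, and push it fully shut again, once for each canister. Leave the gate shut and the cup, with exactly two canisters in it, drawn out again and standing upright on the bench clear of the dispenser, with nothing spilt, the other canisters still in the hopper and the things around left where they are.

Things in the scene. Friction and masses are not known exactly. Their poses are not given: they have to be found in the camera images.
- dispenser: White canister dispenser, fixed, 90 mm deep (x), 193 mm wide (y), 205 mm high. Origin on the bench under the middle of the outlet; +x is its back, z up. Closed foot at y = 32 to 108 mm. Deck on top, x -45 to +45 mm, 78 to 84 mm high. On it, at y = +40 mm, a clear square hopper column, 28 mm wide, with a round mouth of 68 mm at the top. The slide gate lies on the deck and draws out towards -y.
- bay (a point): Where the cup's centre comes when it is home: 35 mm over the dispenser's origin, same axes. The bay is open to the front (-x), walls at y = +-32 mm, back wall at x = +30 mm; lead-in plates spread to y = +-43 mm at x = -57 mm, 72 mm high. The deck roofs it; the outlet skirt hangs to 73 mm, so the cup goes in only by its handle, which then points to the front.
- gate (a joint): Opening of the gate in m: 0 = fully shut (hard end), growing as it is drawn towards the dispenser's -y. Sliding friction of about 2.5 N holds it where left. Shut, its pocket takes one canister from the column; at about 34 mm that canister drops through the outlet. Past 53 mm the hopper empties behind the gate. It must go back to under 3 mm, or the next canister does not enter the pocket.
- stop_rail (a point): Middle of the short slot, on the rear of the deck, that carries the gate's adjustable stop (dark rubber-faced block, black thumb screw, top 116 mm above the bench). The stop meets an ear of the gate somewhere from 36 to 48 mm of opening, set differently each time and to be felt: pull onto it with a few newtons (rise over the sliding friction). Over 30 N forces it; at 60 N it slips.
- gate_tab (a point): Middle of the gate's upright black pull tab: 8 mm thick along y (grasp across this), 26 mm wide along x, from 95 to 137 mm above the bench; this point is 118 mm up, at x = 0, y = -125 mm of the dispenser when shut; axes as the dispenser's. Free to grasp from above: nothing over 116 mm high stands within 90 mm.
- cup_center (a point): Centre (on the axis, half-way up, 35 mm over its underside) of the open round steel dosing cup: outside diameter 58 mm, height 70 mm, wall 2.5 mm, inner floor 3 mm up, about 110 g. z is up, -x points along its straight black handle. It starts upright in the cup holder, underside 4 mm above the bench, axes as the holder's.
- cup_handle (a point): Grasp point on the cup's black handle, 90 mm out from the cup's axis along the cup's -x and 27 mm above its underside. The handle is a straight level bar, 14 mm wide, 12 mm high (21 to 33 mm above the underside), reaching to 110 mm from the axis. Axes as the cup's.
- cup_holder: Grey cup holder, fixed: square socket 76 x 76 mm, 42 mm high, with a narrow slot (20 mm between 4 mm cheeks, 42 mm high, reaching 126 mm from the origin) along its -x that hides the handle; so the cup can be taken only by the part of its body above the socket (42 to 74 mm above the bench). Origin on the bench under the cup's axis; -x points along the slot.
- hopper (a point): Middle of the hopper column: on the dispenser at x = 0, y = +40 mm, 125 mm above the bench. The five canisters start stacked in the column, the lowest in the gate's pocket.
- can_1_center (a point): Centre of desiccant canister 1 (white drum with a blue band, diameter 20 mm, height 12 mm, 12 g; number 1 from the bottom of the column).
- can_2_center (a point): Centre of desiccant canister 2 (white drum with a blue band, diameter 20 mm, height 12 mm, 12 g; number 2 from the bottom of the column).
- can_3_center (a point): Centre of desiccant canister 3 (white drum with a blue band, diameter 20 mm, height 12 mm, 12 g; number 3 from the bottom of the column).
- can_4_center (a point): Centre of desiccant canister 4 (white drum with a blue band, diameter 20 mm, height 12 mm, 12 g; number 4 from the bottom of the column).
- can_5_center (a point): Centre of desiccant canister 5 (white drum with a blue band, diameter 20 mm, height 12 mm, 12 g; number 5 from the bottom of the column).
- tip_box: Bystander: loose green pipette-tip box with clear lid, 84 x 101 x 62 mm; origin under its centre.
- black_block: Bystander: loose black eight-hole strip block, 26 x 130 x 31 mm; origin under its centre.
- jar: Bystander: loose clear reagent jar with black cap, 43 mm across, 72 mm high; origin under its centre.
- swab_box: Bystander: loose white carton, 102 x 152 x 34 mm; origin under its centre.

How it is judged:
On the way, in this order (a step that is already met when the one before it is completed fails the run):
1. the cup stands home in the bay under the outlet (horizontal distance between cup_center and dispenser below 0.006 m and angle between cup_center's own z axis and vertical below 0.08 rad and height (world z) of cup_center between 0.032 and 0.0385 m), for 0.2 s.
2. the gate is drawn onto its stop with the cup in place (all of step 1 and contact force between gate and dispenser above 1.5 N), for 0.04 s.
3. the gate is shut again and the first canister is in the cup (value of joint gate below 0.003 m and z of can_1_center in the frame of cup_center between -0.035 and 0.015 m and horizontal distance between can_1_center and cup_center below 0.026 m), for 0.1 s.
4. the gate is drawn onto its stop a second time (all of step 2), for 0.04 s.
5. the gate is shut again and the second canister is in the cup (value of joint gate below 0.003 m and z of can_2_center in the frame of cup_center between -0.035 and 0.015 m and horizontal distance between can_2_center and cup_center below 0.026 m), for 0.1 s.
At the end, for the whole second after the job is handed in: The gate is shut (opening below 3 mm); canisters 1 and 2 lie in the cup and 3 to 5 are still in the hopper; the cup stands upright (within 0.08 rad) and still on the bench, its axis at least 90 mm from the dispenser's origin (all of step 5 and z of can_1_center in the frame of cup_center between -0.035 and 0.015 m and horizontal distance between can_1_center and cup_center below 0.026 m and angle between cup_center's own z axis and vertical below 0.08 rad and height (world z) of cup_center between 0.032 and 0.0385 m and horizontal distance between cup_center and dispenser above 0.09 m and linear speed of cup below 0.02 m/s and horizontal distance between each of can_3_center, can_4_center, can_5_center and hopper below 0.012 m and height (world z) of each of can_3_center, can_4_center, can_5_center above 0.08 m); the robot touches nothing.
It fails at once if the gate's stop is forced (over 30 N) (contact force between gate and dispenser above 30 N).
It fails at once if the gate is drawn past its stop (over 53 mm) (value of joint gate above 0.053 m).
It fails at once if the cup is tipped over (angle between cup_center's own z axis and vertical above 0.6 rad).
It fails at once if a bystander is disturbed (moved over 25 mm) (distance of any of tip_box, black_block, jar, swab_box from where it was at the start of the episode above 0.025 m).
It also fails if it takes over 72 s, if anything falls off the work surface, if the arm or the gripper's body presses on something with over 40 N, if the wrist force passes 120 N, or if a joint passes its speed limit or range.

ROBOT

A 7-joint arm with a two-finger parallel gripper is mounted at the origin on a cart in front of the work surface, level with it; the furniture and walls round the work are solid. World frame = base frame: x ahead of the robot, y to its left, z up, the work surface at z = 0. Lengths are in m, angles in rad, forces in N, time in s.
With the tool pointing down it reaches from about 0.4 to 0.925 m from the base axis. Payload 5.6 kg.
Tool frame: the origin (TCP) lies midway between the tips of the shut fingers; the grasp point (between the pads) lies 19 mm behind it (manip.tcp_to_grasp is the distance from the TCP to the grasp point, in m); z points along the fingers, y is the line along which they close (so a half turn about z gives the same grasp; the last joint's range is limited). The gripper opens to 85 mm and grips with 20 to 120 N. Pads are 22 mm wide; open, the fingers measure 114 mm over their backs; the gripper's body (76 mm by 85 mm) begins 54 mm behind the grasp point. The pads swing forward as they close: fully open they stand 13 mm farther back than shut.
Start: joints at [1.207, 0.468, -0.012, 1.603, 0.006, 1.071, -0.056], TCP at [0.205, -0.617, 0.231] pointing down, gripper open.
Joint ranges: [-2.53, 2.53], [-0.31, 2.02], [-1.57, 1.55], [0.28, 2.44], [-1.29, 4.43], [0.15, 1.84], [-2.92, 2.92]. Speed limits (rad/s): [2.57, 2.57, 3.14, 3.14, 3.14, 3.14, 3.14].

INTERFACE

Orientations are given as a unit quaternion [w, x, y, z].
In Python, from plant import readout, eyes, workorder, boxes_of, place_of, manip gives the robot as it stands.
- The arm moves only by the tool jog_arm, never from a script. Its argument "deltas" is a list that holds one entry, the list of rows, each a list of 5 numbers: the finger opening in mm, from 0 to 85.4, then the shift along the world's x, y, z in units of 25 mm (1.0 is 25 mm), then the turn about the world's z in units of 6 degrees (1.0 is 6 degrees). A call has 1 to 10 rows; each row is the pose to reach, as a shift and turn from the pose commanded when the call began; what a row does not reach only later rows make up. A row lasts 1/12 s, in which the tool goes at most 41.7 mm and 7.16 degrees, less where a joint would pass 70% of its speed; a pose out of reach is approached as far as the arm can. A call with a gripper value outside its range is refused whole. The fingers move at their own pace and stop on an object; "newtons" is the grip in N (left out, the last holds). Time passes only in rows, so rows that repeat a pose let the fingers close. It gives the time, the measured TCP pose, the force, the opening and the grip force at its end, in the units of the state.
- readout.state(): the state, without advancing time (a new reading comes with each control period).
- eyes.snapshot(name): name is "side" or "top"; returns (picture, depth): 400x640x3 uint8, blue, green, red; 400x640 float32, m along the optical axis (not along the pixel's ray), 0 where there is no reading.
- eyes.calibration(name): a dict with "mtx" (3x3 intrinsics, pixels), "T" (4x4, takes a point from camera to world coordinates). Camera axes: x right, y down, z forward; pixel columns grow to the right and rows downward; lengths in m; the calibration is good to about 2 mm. A picture is of the moment at which its call begins. calibration takes no time and is no camera call.
- workorder.hand_in(): hands the job in; it is judged then, once.
Trained networks look in the newest picture that a camera, given by its name, has taken for a name from the list of things; names that differ only in an ending like _2 or _b are one class to them, and where a whole thing is asked for, a point or a joint stands for the part that bears it (a point fixed in the world has none). Each returns a list of dicts, best first, with "confidence" (0 to 1); they miss things now and then, are a little off and sometimes report something else, mostly with a low value. They report only what shows in the picture. A call takes as long as a camera call.
- boxes_of(name, camera): "xy" ([column, row] in pixels, amid what is visible of it).
- place_of(name, camera): "xy" ([column, row] in pixels: a listed point, or the origin of a listed thing).
The state is a dict: "t": time; "qpos": joint angles; "qvel": joint speeds; "tau": joint torques, N m; "tcp_pos": TCP position; "orientation": TCP orientation; "force": force on the tool from outside, world axes, zero at the start; "ft_torque": the same for the moment, N m; "gripper_width": finger opening in m; "grasp_force": force on a finger pad.
Only numpy, scipy, OpenCV 4.12 (cv2) and the standard library are available. Lean on these libraries where they do the work, as an engineer would, in place of code of your own. Each camera call takes 0.05 s, during which the arm holds its last target. There are 200 camera calls.

## Working session

There is one attempt and no reset: what is moved stays moved. The work goes in short steps, Python scripts to look and compute and a tool call to move; the robot and the scene stay as the last step left them, time stands still between calls to the robot, and variables do not carry over. Pictures are saved under pics/ and viewed, at most 10 in all, crops included, and the job is handed in when it is done.

Besides the shell and the picture viewer there is one more tool, called as name(argument=value, ...), one argument or row to a line, values as JSON. jog_arm: Moves the arm, as the interface text tells. Its arguments: {"type":"object","properties":{"deltas":{"type":"array"},"newtons":{"type":"number"}},"required":["deltas"]}

```bash
mkdir -p pics; ls
cat > h.py <<'E'
import numpy as np, cv2
from plant import readout, eyes, workorder, boxes_of, place_of, manip
def world(cam,uv,depth=None,z=None):
    c=eyes.calibration(cam);K=np.array(c["mtx"]);T=np.array(c["T"])
    r=np.linalg.inv(K)@np.array([uv[0],uv[1],1.0])
    if depth is not None: return T[:3,:3]@(r*depth)+T[:3,3]
    d=T[:3,:3]@r;o=T[:3,3];return o+d*(z-o[2])/d[2]
def cloud(cam,D):
    c=eyes.calibration(cam);K=np.array(c["mtx"]);T=np.array(c["T"])
    v,u=np.mgrid[:D.shape[0],:D.shape[1]]
    P=np.stack([u,v,np.ones_like(u)],-1)@np.linalg.inv(K).T*D[...,None]
    return P@T[:3,:3].T+T[:3,3]
E
python3 - <<'E'
from h import *
np.set_printoptions(precision=4,suppress=True)
for c in("top","side"):
    im,D=eyes.snapshot(c);cv2.imwrite(f"pics/{c}0.png",im)
    np.save(f"{c}0.npy",D)
    print(c,np.array(eyes.calibration(c)["T"])[:3])
    for n,z in(("dispenser",0),("gate_tab",.118),("cup_center",.039),("cup_holder",0),("cup_handle",.031),("hopper",.125),("stop_rail",.1),("bay",.035),("tip_box",0),("black_block",0),("jar",0),("swab_box",0)):
        for r in place_of(n,c)[:2]:
            print(n,np.round(r["xy"],1),round(r["confidence"],2),world(c,r["xy"],z=z))
print(readout.state())
E
```

```text
pics
top [[-0.0055 -0.9967  0.0813  0.5115]
 [-0.9998  0.0037 -0.0214  0.0489]
 [ 0.021  -0.0814 -0.9965  1.0949]]
dispenser [291.1 180.6] 0.73 [0.6576 0.1037 0.    ]
gate_tab [334.  175.1] 0.75 [ 0.6562 -0.0154  0.118 ]
gate_tab [308.2 166.2] 0.51 [0.6801 0.0527 0.118 ]
cup_center [222.3 238.8] 0.74 [0.4888 0.2941 0.039 ]
cup_holder [227.6 239.8] 0.9 [0.485  0.2878 0.    ]
cup_holder [276.  172.6] 0.48 [0.6815 0.1483 0.    ]
cup_handle [193.  245.6] 0.83 [0.4701 0.3776 0.031 ]
hopper [273.4 174.8] 0.82 [0.6563 0.1437 0.125 ]
hopper [292.9 181.7] 0.7 [0.638  0.0928 0.125 ]
stop_rail [310.2 166.4] 0.82 [0.6827 0.0474 0.1   ]
tip_box [406.3 218.8] 0.77 [ 0.5433 -0.2352  0.    ]
black_block [389.7 257.8] 0.98 [ 0.4299 -0.1837  0.    ]
jar [449.  187.1] 0.76 [ 0.6369 -0.3652  0.    ]
swab_box [213.1 170.3] 0.68 [0.6888 0.3331 0.    ]
side [[-0.9249 -0.2414  0.2938  0.2431]
 [-0.3802  0.57   -0.7284  0.8219]
 [ 0.0083 -0.7854 -0.619   0.7872]]
dispenser [281.7 236.4] 0.97 [0.6585 0.1134 0.    ]
gate_tab [296.3 181.8] 0.59 [ 0.6666 -0.0174  0.118 ]
cup_center [307.7 288.5] 0.62 [0.4914 0.2
[... 291 characters left out ...]
0.55 [ 0.424 -0.188  0.   ]
jar [343.2 160. ] 0.57 [ 0.6323 -0.3757  0.    ]
swab_box [231.7 289.6] 0.9 [0.6879 0.344  0.    ]
swab_box [308.9 290.9] 0.48 [0.4982 0.2691 0.    ]
{'t': 1.3, 'qpos': array([ 1.207 ,  0.4675, -0.0116,  1.6027,  0.006 ,  1.0714, -0.0563]), 'qvel': array([ 0.0008,  0.0004, -0.001 , -0.0005,  0.0011,  0.0006,  0.0004]), 'tau': array([ -0.0011, -53.2231,   0.0213, -25.1626,   0.0117,   0.0013,
         0.    ]), 'tcp_pos': array([ 0.2049, -0.6169,  0.2313]), 'orientation': array([ 0.    ,  0.9872,  0.1597, -0.    ]), 'force': array([-0.2839,  0.4322,  0.4191]), 'ft_torque': array([ 0.0042, -0.0324,  0.0144]), 'grasp_force': 0.0, 'gripper_width': 0.08529975728192564}
```

View pics/top0.png

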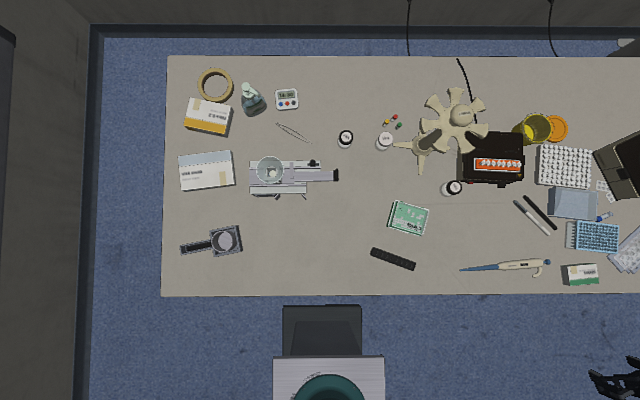

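View pics/side0.png

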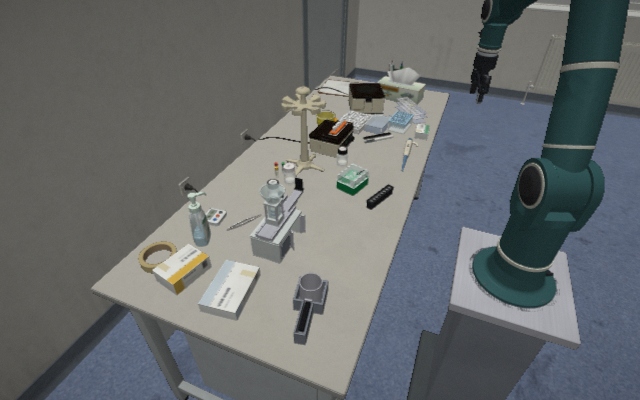

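The top view shows the dispenser at about (293,178) with the tab at (335,175), and the cup in its holder at (225,240) with the slot pointing left. The side view agrees. I'll refine yaw and position with depth.

Run:
```python
from h import *
np.set_printoptions(precision=4,suppress=True)
from collections import defaultdict
for c in("top","side"):
    P=cloud(c,np.load(f"{c}0.npy"));x,y,z=P[...,0],P[...,1],P[...,2]
    def sel(x0,x1,y0,y1,z0,z1): return P[(x>x0)&(x<x1)&(y>y0)&(y<y1)&(z>z0)&(z<z1)]
    def rect(n,Q):
        if len(Q)<5: print(c,n,len(Q));return
        r=cv2.minAreaRect((Q[:,:2]*1000).astype(np.float32));print(c,n,len(Q),np.round(r[0],1),np.round(r[1],1),round(r[2],1),"zmed",np.median(Q[:,2]))
    rect("holder+cup>30mm",sel(.40,.58,.2,.46,.03,.1))
    rect("holder 36-48",sel(.40,.58,.2,.46,.036,.047))
    rect("cup>60",sel(.40,.58,.2,.46,.06,.09))
    rect("deck",sel(.58,.75,-.04,.26,.07,.092))
    rect("tab",sel(.6,.7,-.05,.02,.11,.15))
    rect("hoppertop",sel(.58,.75,.08,.24,.185,.23))
    rect("all disp",sel(.58,.75,-.04,.26,.07,.3))
    rect("bench",sel(.5,.6,0,.1,-.02,.02))
im=cv2.imread("pics/top0.png");cv2.imwrite("pics/tc.png",cv2.resize(im[130:280,165:365],None,fx=4,fy=4,interpolation=cv2.INTER_CUBIC))
```

```text
top holder+cup>30mm 704 [475.3 330.6] [ 75.8 165. ] 11.5 zmed 0.04271893613598199
top holder 36-48 469 [475.2 331. ] [ 75.8 164.3] 11.5 zmed 0.041898498749354474
top cup>60 105 [483.7 287.6] [57.3 53.9] 89.7 zmed 0.07338553664367864
top deck 766 [652.1 115.7] [100.8 191.1] 0.5 zmed 0.08565934618461979
top tab 38 [657.8 -19. ] [23.7  6.4] 0.5 zmed 0.13688241838826376
top hoppertop 393 [657.  144.9] [65.5 64.5] 44.5 zmed 0.1991525183820817
top all disp 2439 [652.  94.] [100.6 237.2] 0.8 zmed 0.09726236901171481
top bench 1169 [550.1  49.7] [97.  99.8] 89.9 zmed 0.0018727494489425567
side holder+cup>30mm 1097 [473.9 334.6] [ 76.5 165.7] 11.6 zmed 0.039528728719758766
side holder 36-48 461 [474.  334.3] [ 76.5 165. ] 11.6 zmed 0.0394061449394586
side cup>60 186 [481.6 292.3] [54.5 59.4] 22.7 zmed 0.06803501203969908
side deck 772 [651.9 100.4] [240.7  95.9] 86.8 zmed 0.08199979489999981
side tab 59 [657.5 -15.3] [25.5  9.2] 0.0 zmed 0.1237392085862522
side hoppertop 284 [655.6 149.4] [63.7 69.1] 27.0 zmed 0.19637263275072314
side all disp 2072 [651.8  98.6] [244.2  95.9] 86.8 zmed 0.09402435977375412
side bench 705 [550.   50.1] [99.9 99.7] 0.0 zmed -0.0029229319385360997
```

View pics/tc.png

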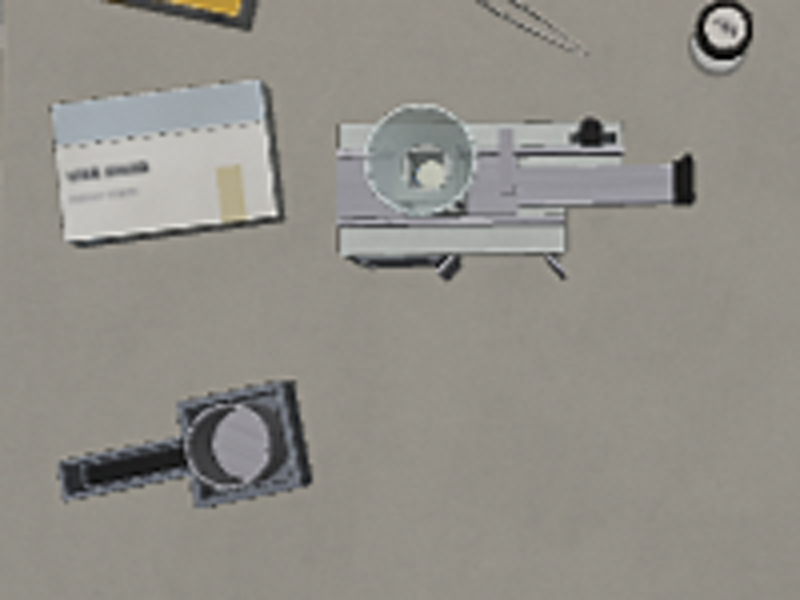

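jog_arm(
  deltas=[
    [[85,1,1.3,0,1],[85,2,2.6,0,2],[85,3,3.9,0,3],[85,4,5.2,0,4],[85,5,6.5,0,5],[85,6,7.8,0,6],[85,7,9.1,0,7],[85,8,10.4,0,8],[85,9,11.7,0,9],[85,9.8,13,0,10]],
  ],
)

```text
t: 2.13
tcp_pos: [0.4516, -0.29, 0.2317]
orientation: [0.001, 0.773, 0.634, 0.0]
force: [1.4, -0.2, -0.8]
gripper_width: 0.0852
grasp_force: 0.0
```

jog_arm(
  deltas=[
    [[85,0.1,1.6,0,1],[85,0.2,3.2,0,2],[85,0.3,4.8,0,3],[85,0.4,6.4,-0.2,3.85],[85,0.5,8,-0.5,3.85],[85,0.6,9.6,-0.9,3.85],[85,0.7,11.2,-1.3,3.85],[85,0.8,12.8,-1.7,3.85],[85,0.9,14.4,-2.2,3.85],[85,1,16,-2.8,3.85]],
  ],
)

```text
t: 2.97
tcp_pos: [0.4753, 0.1087, 0.162]
orientation: [0.001, 0.633, 0.774, 0.001]
force: [1.7, -0.3, 0.5]
gripper_width: 0.0849
grasp_force: 0.0
```

jog_arm(
  deltas=[
    [[85,0.1,1.6,0,0],[85,0.2,3.2,0,0],[85,0.3,4.8,-0.5,0],[85,0.3,6.4,-1,0],[85,0.3,7.26,-1.4,0],[85,0.3,7.26,-1.6,0]],
  ],
)

```text
t: 3.47
tcp_pos: [0.4804, 0.2947, 0.1211]
orientation: [-0.002, 0.63, 0.777, 0.001]
force: [0.6, -0.1, -0.6]
gripper_width: 0.0851
grasp_force: 0.0
```

Run:
```python
from h import *
im,D=eyes.snapshot("side");cv2.imwrite("pics/s1.png",cv2.resize(im[200:360,200:400],None,fx=4,fy=3.7))
s=readout.state();print(s["tcp_pos"],s["orientation"],s["t"])
```

```text
[0.48056331 0.2909747  0.1201112 ] [-1.13470079e-03  6.30933815e-01  7.75835600e-01 -5.96377511e-04] 3.5167
```

View pics/s1.png

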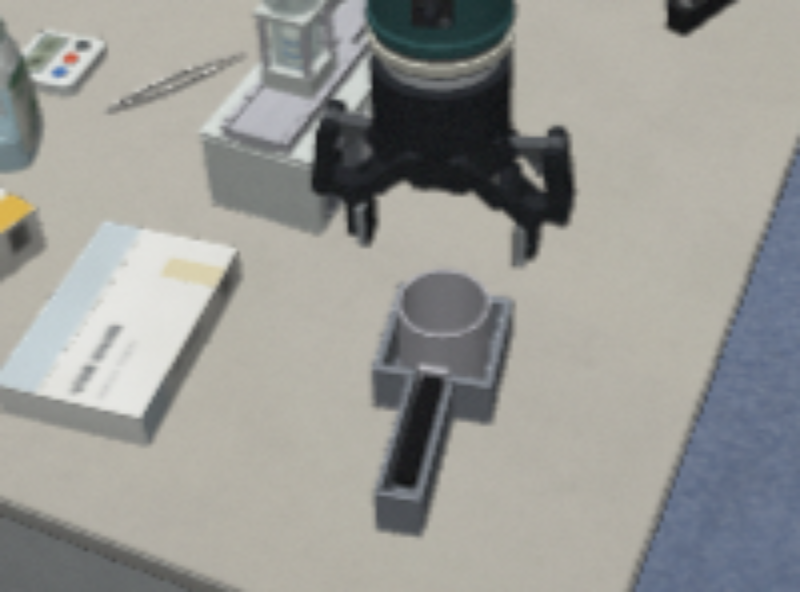

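The gripper hangs over the cup, with the fingers on either side of it. Cup rim is at about (445,300) in the crop. Going down to grip.

jog_arm(
  deltas=[
    [[85,0.1,0,-1,0],[85,0.1,-0.06,-2,0],[85,0.1,-0.06,-2.7,0],[85,0.1,-0.06,-3,0],[85,0.1,-0.06,-3,0],[50,0.1,-0.06,-3,0],[50,0.1,-0.06,-3,0],[50,0.1,-0.06,-3,0],[50,0.1,-0.06,-3,0],[50,0.1,-0.06,-3,0]],
  ],
  newtons=40,
)

```text
t: 4.35
tcp_pos: [0.4858, 0.2869, 0.0486]
orientation: [0.001, 0.633, 0.774, 0.001]
force: [-1.9, -1.6, 6.1]
gripper_width: 0.0575
grasp_force: 42.2
```

jog_arm(
  deltas=[
    [[50,0,0,0.5,0],[50,0,0,1.2,0],[50,0,0,2,0],[50,0,0,3,0],[50,0.1,-0.8,3,1],[50,0.2,-1.6,3,2],[50,0.3,-2.4,3,3],[50,0.4,-3.2,3,4],[50,0.5,-4,3,5],[50,0.6,-4.6,3,6]],
  ],
)

```text
t: 5.18
tcp_pos: [0.5002, 0.1698, 0.1229]
orientation: [0.001, 0.361, 0.933, -0.0]
force: [-0.5, 0.3, -1.8]
gripper_width: 0.0576
grasp_force: 43.2
```

jog_arm(
  deltas=[
    [[50,0.1,-0.6,0,1],[50,0.2,-1.2,0,2],[50,0.3,-1.8,0,3],[50,0.4,-2.6,0,4],[50,0.4,-2.6,0,5],[50,0.4,-2.6,0,6],[50,0.4,-2.6,0,7.17],[50,0.4,-2.6,0,7.17],[50,0.4,-2.6,0,7.17]],
  ],
)

```text
t: 5.93
tcp_pos: [0.5101, 0.1066, 0.1225]
orientation: [0.0, -0.002, 1.0, 0.0]
force: [-0.6, -0.2, -1.5]
gripper_width: 0.0575
grasp_force: 43.2
```

Run:
```python
from h import *
np.set_printoptions(precision=4,suppress=True)
s=readout.state();print(s["tcp_pos"],s["orientation"],s["t"],s["gripper_width"],s["force"])
for c in("side","top"):
    im,D=eyes.snapshot(c)
    if c=="side":cv2.imwrite("pics/s2.png",cv2.resize(im[170:330,220:420],None,fx=4,fy=3.7))
    for n,z in(("cup_handle",.097),("cup_center",.105)):
        for r in place_of(n,c)[:2]: print(c,n,r["confidence"],world(c,r["xy"],z=z),world(c,r["xy"],z=z-.07))
```

```text
[0.5101 0.1066 0.1225] [ 0.0004 -0.0025  1.      0.0001] 5.9333 0.057525124365989604 [-0.5543 -0.2353 -1.4912]
side cup_handle 0.67 [0.4245 0.095  0.097 ] [0.443  0.0212 0.027 ]
side cup_handle 0.22 [ 0.5176 -0.0976  0.097 ] [ 0.5455 -0.1908  0.027 ]
side cup_center 0.61 [0.5124 0.109  0.105 ] [0.54   0.0359 0.035 ]
side cup_center 0.41 [0.6143 0.1843 0.105 ] [0.6524 0.1189 0.035 ]
```

View pics/s2.png

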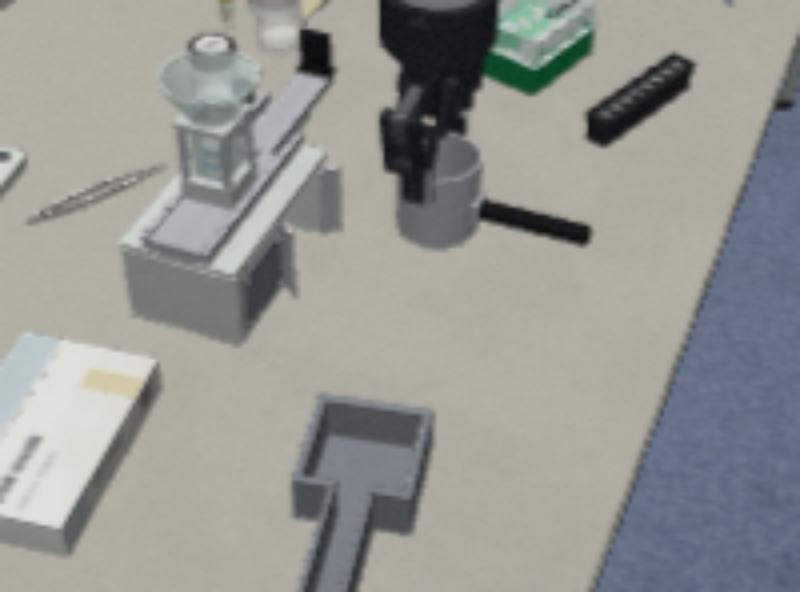

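The cup hangs upright in the gripper, handle (540,220) toward the robot; the holder is empty. Lowering to the bench and releasing.

jog_arm(
  deltas=[
    [[50,0,0,-1,0],[50,0,0,-2,0],[50,0,0,-2.6,0],[50,0,0,-2.9,0],[50,0,0,-3.06,0],[50,0,0,-3.1,0],[50,0,0,-3.1,0]],
  ],
)

```text
t: 6.82
tcp_pos: [0.5104, 0.1071, 0.0449]
orientation: [0.001, -0.004, 1.0, 0.0]
force: [-0.1, 0.9, -1.4]
gripper_width: 0.0573
grasp_force: 43.3
```

jog_arm(
  deltas=[
    [[85,0,0,0,0],[85,0,0,0,0],[85,0,0,0,0],[85,0,0,1,0],[85,0,0,2.2,0],[85,-1,0,3.2,0],[85,-2.4,0,3.2,0],[40,-3.8,0,2.6,0],[40,-3.8,0,2.3,0],[40,-3.8,0,2.3,0]],
  ],
)

```text
t: 7.65
tcp_pos: [0.4125, 0.1059, 0.101]
orientation: [-0.001, -0.005, 1.0, -0.001]
force: [0.7, 0.3, 0.2]
gripper_width: 0.0513
grasp_force: 0.0
```

Run:
```python
from h import *
np.set_printoptions(precision=4,suppress=True)
s=readout.state();print(s["tcp_pos"],s["orientation"],s["t"],s["gripper_width"],s["force"])
for c in("side","top"):
    im,D=eyes.snapshot(c)
    if c=="side":cv2.imwrite("pics/s3.png",cv2.resize(im[170:330,220:420],None,fx=4,fy=3.7))
    for n,z in(("cup_handle",.027),("cup_center",.035)):
        for r in place_of(n,c)[:2]: print(c,n,r["confidence"],r["xy"],world(c,r["xy"],z=z))
    P=cloud(c,D);x,y,z=P[...,0],P[...,1],P[...,2]
    Q=P[(x>.37)&(x<.468)&(y>.05)&(y<.16)&(z>.012)&(z<.045)]
    if len(Q)>4:
        r=cv2.minAreaRect((Q[:,:2]*1000).astype(np.float32));print(c,"handle pts",len(Q),r)
        l=cv2.fitLine(Q[:,:2].astype(np.float32),cv2.DIST_HUBER,0,.01,.01).ravel();print(l)
    Q=P[(x>.46)&(x<.56)&(y>.05)&(y<.16)&(z>.05)&(z<.075)]
    if len(Q)>4:print("cup",len(Q),cv2.minEnclosingCircle((Q[:,:2]*1000).astype(np.float32)))
```

```text
[0.4125 0.1059 0.101 ] [-0.001  -0.0051  1.     -0.0011] 7.65 0.05131899334255466 [0.7444 0.2839 0.1656]
side cup_handle 0.83 [356.9, 252.9] [0.4174 0.1148 0.027 ]
side cup_center 0.59 [326.2, 245.1] [0.5063 0.1273 0.035 ]
side handle pts 138 ((431.989013671875, 108.24508666992188), (70.7264633178711, 16.20271110534668), 1.111086130142212)
[0.9999 0.0138 0.4333 0.1104]
cup 205 ((505.83135986328125, 108.92046356201172), 30.73206329345703)
top cup_handle 0.76 [291.3, 263.2] [0.4187 0.1017 0.027 ]
top cup_center 0.64 [285.9, 233.8] [0.5017 0.1166 0.035 ]
top cup_center 0.38 [390.7, 260.0] [ 0.4263 -0.179   0.035 ]
top handle pts 55 ((451.82623291015625, 103.80262756347656), (31.071062088012695, 14.443334579467773), 0.8652757406234741)
[0.9639 0.2664 0.4556 0.1022]
cup 72 ((507.79754638671875, 104.69451141357422), 28.695093154907227)
```

View pics/s3.png

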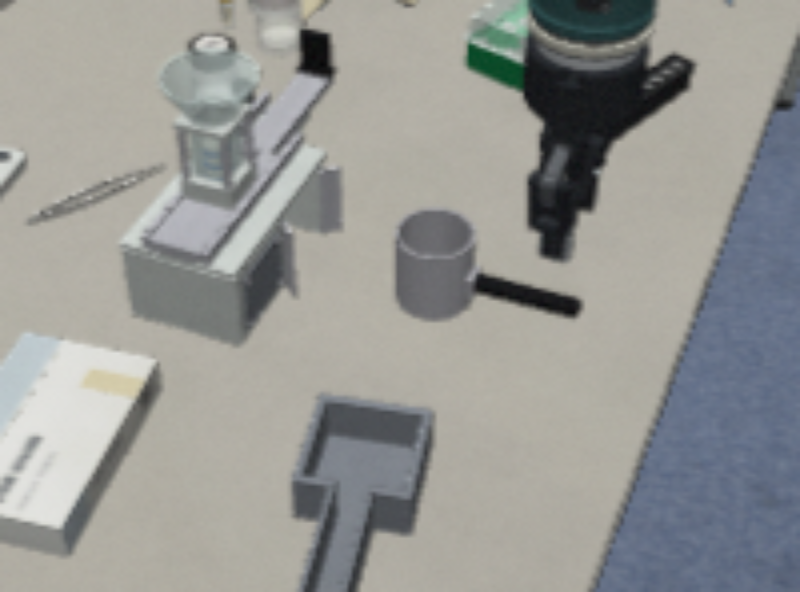

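Cup stands upright on the bench with handle (530,293) pointing to the robot, and the gripper is right above the handle. Going down and gripping.

jog_arm(
  deltas=[
    [[50,0,0.02,-1,0],[50,0,0.02,-2,0],[50,0,0.02,-3,0],[50,0,0.02,-3.5,0],[50,0,0.02,-3.68,0],[5,0,0.02,-3.68,0],[5,0,0.02,-3.68,0],[5,0,0.02,-3.68,0],[5,0,0.02,-3.68,0],[5,0,0.02,-3.68,0]],
  ],
  newtons=60,
)

```text
t: 8.78
tcp_pos: [0.4157, 0.1075, 0.0106]
orientation: [0.001, -0.004, 1.0, 0.0]
force: [-0.3, 0.6, 1.9]
gripper_width: 0.0126
grasp_force: 61.1
```

jog_arm(
  deltas=[
    [[5,0.5,0,0,0],[5,1.2,0,0,0],[5,1.9,0,0,0],[5,2.5,0,0,0],[5,2.8,0,0,0],[5,2.8,0,0,0]],
  ],
)

```text
t: 9.28
tcp_pos: [0.4869, 0.1073, 0.0103]
orientation: [0.001, -0.004, 1.0, 0.0]
force: [2.3, -0.4, 1.3]
gripper_width: 0.0127
grasp_force: 61.2
```

Run:
```python
from h import *
np.set_printoptions(precision=4,suppress=True)
s=readout.state();print(s["tcp_pos"],s["orientation"],s["t"],s["gripper_width"],s["force"],s["grasp_force"])
for c in("side","top"):
    im,D=eyes.snapshot(c)
    if c=="side":cv2.imwrite("pics/s4.png",cv2.resize(im[170:330,220:420],None,fx=4,fy=3.7))
    P=cloud(c,D);x,y,z=P[...,0],P[...,1],P[...,2]
    Q=P[(x>.535)&(x<.615)&(y>.05)&(y<.16)&(z>.055)&(z<.073)]
    if len(Q)>4:print(c,"cup",len(Q),cv2.minEnclosingCircle((Q[:,:2]*1000).astype(np.float32)))
```

```text
[0.4869 0.1073 0.0103] [ 0.0013 -0.0036  1.      0.0005] 9.2833 0.012746443589626278 [ 2.3274 -0.3614  1.252 ] 61.21688961982727
side cup 199 ((596.0088500976562, 113.50711822509766), 48.07856750488281)
top cup 78 ((597.4573974609375, 110.95838928222656), 48.966434478759766)
```

View pics/s4.png

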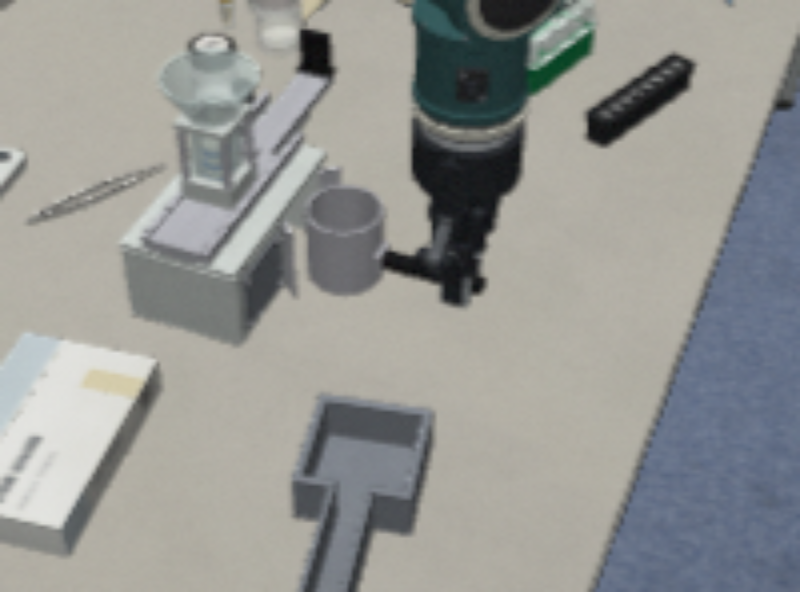

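Cup (345,240) is upright at the mouth of the bay, gripped by its handle. Pushing in.

jog_arm(
  deltas=[
    [[5,0.5,0,0,0],[5,1,0,0,0],[5,1.5,0,0,0],[5,2,0,0,0],[5,2.4,0,0,0],[5,2.4,0,0,0]],
  ],
)

```text
t: 9.88
tcp_pos: [0.5455, 0.1077, 0.0103]
orientation: [0.001, -0.004, 1.0, 0.0]
force: [1.7, -0.2, 1.6]
gripper_width: 0.0125
grasp_force: 61.4
```

jog_arm(
  deltas=[
    [[5,0.15,0,0,0],[5,0.3,0,0,0],[5,0.45,0,0,0],[5,0.55,0,0,0],[5,0.55,0,0,0]],
  ],
)

```text
t: 10.3
tcp_pos: [0.5571, 0.1077, 0.0101]
orientation: [-0.001, -0.005, 1.0, -0.0]
force: [-2.9, -0.0, 5.3]
gripper_width: 0.0124
grasp_force: 61.9
```

jog_arm(
  deltas=[
    [[5,0.08,0,0,0],[5,0.08,0,0,0],[5,0.08,0,0,0]],
  ],
)

```text
t: 10.55
tcp_pos: [0.5588, 0.1077, 0.01]
orientation: [-0.001, -0.005, 1.0, -0.0]
force: [-3.6, 0.9, 6.7]
gripper_width: 0.0126
grasp_force: 61.9
```

jog_arm(
  deltas=[
    [[5,0.08,0,0,0],[5,0.08,0,0,0],[5,0.08,0,0,0]],
  ],
)

```text
t: 10.8
tcp_pos: [0.5607, 0.1077, 0.0101]
orientation: [-0.001, -0.005, 1.0, -0.0]
force: [-4.2, -0.1, 6.0]
gripper_width: 0.0126
grasp_force: 61.9
```

jog_arm(
  deltas=[
    [[5,0.08,0,0,0],[5,0.08,0,0,0],[5,0.08,0,0,0]],
  ],
)

```text
t: 11.05
tcp_pos: [0.5627, 0.1078, 0.0101]
orientation: [-0.001, -0.005, 1.0, -0.0]
force: [-3.8, -0.2, 6.5]
gripper_width: 0.0128
grasp_force: 61.9
```

Run:
```python
from h import *
np.set_printoptions(precision=4,suppress=True)
s=readout.state();print(s["tcp_pos"],s["t"],s["force"],s["ft_torque"])
im,D=eyes.snapshot("side");cv2.imwrite("pics/s5.png",cv2.resize(im[190:290,240:365],None,fx=6,fy=5.9))
im,D=eyes.snapshot("top")
for n,z in(("cup_handle",.027),):
    for c in("top","side"):
        for r in place_of(n,c)[:2]: print(c,n,r["confidence"],r["xy"],world(c,r["xy"],z=z))
```

```text
[0.5627 0.1078 0.0101] 11.05 [-3.8391 -0.1938  6.5419] [0.0062 0.4374 0.0383]
side cup_handle 0.53 [308.8, 237.6] [0.568  0.1111 0.027 ]
```

View pics/s5.png

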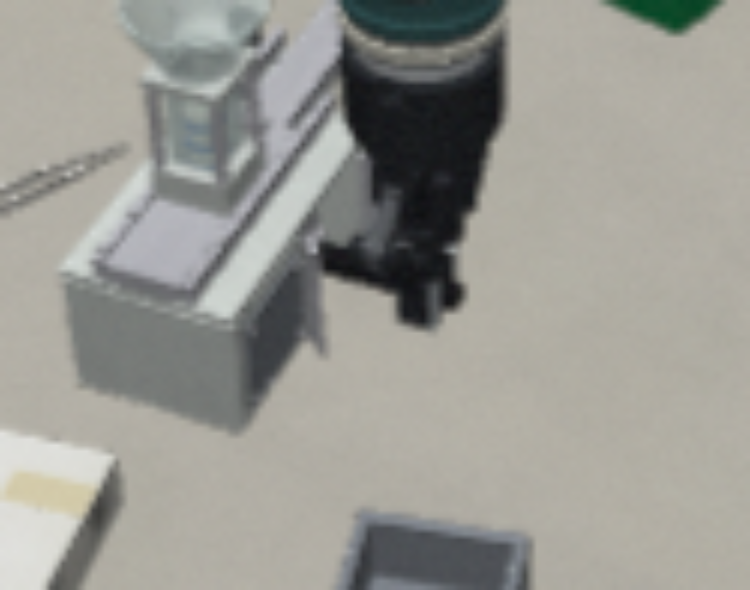

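The cup is inside the bay. The steady 4 N drag is bench friction, not the back wall. Continuing in small steps.

jog_arm(
  deltas=[
    [[5,0.08,0,0,0],[5,0.08,0,0,0],[5,0.08,0,0,0]],
  ],
)

```text
t: 11.5
tcp_pos: [0.5647, 0.1078, 0.0101]
orientation: [-0.001, -0.005, 1.0, -0.0]
force: [-3.4, 0.4, 5.8]
gripper_width: 0.013
grasp_force: 61.9
```

jog_arm(
  deltas=[
    [[5,0.08,0,0,0],[5,0.08,0,0,0],[5,0.08,0,0,0]],
  ],
)

```text
t: 11.75
tcp_pos: [0.5667, 0.1078, 0.01]
orientation: [-0.001, -0.005, 1.0, -0.0]
force: [-3.6, 0.3, 6.0]
gripper_width: 0.0127
grasp_force: 61.9
```

jog_arm(
  deltas=[
    [[5,0.06,0,0,0],[5,0.06,0,0,0],[5,0.06,0,0,0]],
  ],
)

```text
t: 12.0
tcp_pos: [0.5675, 0.1078, 0.01]
orientation: [-0.002, -0.005, 1.0, -0.0]
force: [-5.8, -0.3, 7.8]
gripper_width: 0.0126
grasp_force: 62.1
```

jog_arm(
  deltas=[
    [[5,0.06,0,0,0],[5,0.06,0,0,0],[5,0.06,0,0,0]],
  ],
)

```text
t: 12.25
tcp_pos: [0.5675, 0.1078, 0.0099]
orientation: [-0.003, -0.005, 1.0, -0.001]
force: [-9.2, -1.1, 10.8]
gripper_width: 0.0127
grasp_force: 62.5
```

Contact with the back wall: the TCP is stuck at 0.5675 and the force is rising, so the cup is home. Relieve, release, and go to the gate tab.

jog_arm(
  deltas=[
    [[5,-0.08,0,0,0],[5,-0.08,0,0,0],[50,-0.08,0,0,0],[50,-0.08,0,0,0],[50,-0.08,0,0,0],[50,-0.08,0,0.5,0],[50,-0.08,0,1.5,0],[50,-0.08,0,3,0],[50,-0.08,0,4.5,0],[50,-0.08,-0.5,6,0]],
  ],
  newtons=40,
)

```text
t: 13.08
tcp_pos: [0.5687, 0.0977, 0.1623]
orientation: [-0.0, -0.007, 1.0, 0.001]
force: [0.4, -0.4, 0.4]
gripper_width: 0.0501
grasp_force: 0.0
```

jog_arm(
  deltas=[
    [[50,0,-1,0.7,0],[50,0,-2.2,0.8,0],[50,0.8,-3.4,0.8,0],[50,2,-4.2,0.8,0],[50,3.2,-4.48,0.8,0],[50,3.63,-4.48,0.8,0],[50,3.63,-4.48,0.8,0]],
  ],
)

```text
t: 13.67
tcp_pos: [0.6623, -0.0183, 0.1801]
orientation: [0.001, -0.003, 1.0, 0.001]
force: [-0.4, -0.2, -0.9]
gripper_width: 0.0502
grasp_force: 0.0
```

Run:
```python
from h import *
np.set_printoptions(precision=4,suppress=True)
s=readout.state();print(s["tcp_pos"],s["t"],s["force"])
for c in("side","top"):
    im,D=eyes.snapshot(c);P=cloud(c,D);x,y,z=P[...,0],P[...,1],P[...,2]
    if c=="side":cv2.imwrite("pics/s6.png",cv2.resize(im[160:260,240:365],None,fx=6,fy=5.9))
    Q=P[(x>.635)&(x<.68)&(y>-.05)&(y<.02)&(z>.1)&(z<.14)]
    if len(Q)>4:print(c,"tab",len(Q),cv2.minAreaRect((Q[:,:2]*1000).astype(np.float32)))
    Q=P[(x>.46)&(x<.61)&(y>.05)&(y<.16)&(z>.012)&(z<.045)]
    if len(Q)>4:print(c,"handle",len(Q),Q.min(0),np.median(Q,0))
```

```text
[ 0.6623 -0.0183  0.1801] 13.6667 [-0.4075 -0.2225 -0.9191]
side tab 77 ((657.9840087890625, -14.237744331359863), (25.29074478149414, 7.819080352783203), 2.398233413696289)
side handle 171 [0.5482 0.0643 0.013 ] [0.5975 0.113  0.0292]
top tab 23 ((653.14892578125, -4.424871444702148), (41.31551742553711, 13.392980575561523), 84.38923645019531)
top handle 112 [0.5517 0.0625 0.0212] [0.583  0.1051 0.0346]
```

View pics/s6.png

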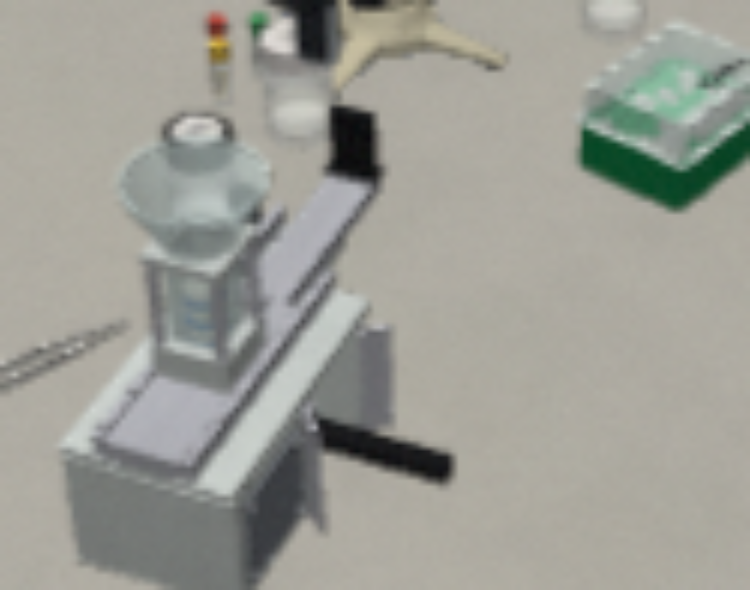

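Cup handle (385,445) sticks straight out of the bay; the gripper is above the tab (352,140). Going down on the tab.

jog_arm(
  deltas=[
    [[50,-0.15,0.05,-1,0],[50,-0.15,0.05,-2,0],[50,-0.15,0.05,-2.8,0],[50,-0.15,0.05,-3.1,0],[50,-0.15,0.05,-3.1,0],[3,-0.15,0.05,-3.1,0],[3,-0.15,0.05,-3.1,0],[3,-0.15,0.05,-3.1,0],[3,-0.15,0.05,-3.1,0],[3,-0.15,0.05,-3.1,0]],
  ],
  newtons=40,
)

```text
t: 14.6
tcp_pos: [0.6574, -0.018, 0.104]
orientation: [0.001, -0.004, 1.0, -0.002]
force: [-2.5, -5.2, 6.5]
gripper_width: 0.0071
grasp_force: 43.3
```

jog_arm(
  deltas=[
    [[3,0,-0.2,0,0],[3,0,-0.5,0,0],[3,0,-0.8,0,0],[3,0,-1.1,0,0],[3,0,-1.3,0,0],[3,0,-1.4,0,0],[3,0,-1.4,0,0]],
  ],
)

```text
t: 15.18
tcp_pos: [0.6577, -0.0513, 0.1039]
orientation: [0.001, -0.004, 1.0, 0.0]
force: [-0.1, -0.8, 8.1]
gripper_width: 0.0076
grasp_force: 43.6
```

jog_arm(
  deltas=[
    [[3,0,-0.1,0,0],[3,0,-0.1,0,0]],
  ],
)

```text
t: 15.35
tcp_pos: [0.6578, -0.0531, 0.1039]
orientation: [0.002, -0.004, 1.0, 0.001]
force: [0.3, 1.6, 6.9]
gripper_width: 0.0073
grasp_force: 43.6
```

jog_arm(
  deltas=[
    [[3,0,-0.08,0,0],[3,0,-0.08,0,0]],
  ],
)

```text
t: 15.52
tcp_pos: [0.6578, -0.0549, 0.1039]
orientation: [0.001, -0.004, 1.0, 0.001]
force: [-0.3, 2.1, 7.2]
gripper_width: 0.0077
grasp_force: 43.6
```

jog_arm(
  deltas=[
    [[3,0,-0.08,0,0],[3,0,-0.08,0,0]],
  ],
)

```text
t: 15.68
tcp_pos: [0.6578, -0.0568, 0.1039]
orientation: [0.002, -0.005, 1.0, 0.001]
force: [1.1, 2.0, 7.0]
gripper_width: 0.0074
grasp_force: 43.6
```

jog_arm(
  deltas=[
    [[3,0,-0.08,0,0],[3,0,-0.08,0,0]],
  ],
)

```text
t: 15.85
tcp_pos: [0.6578, -0.0588, 0.1039]
orientation: [0.002, -0.004, 1.0, 0.001]
force: [0.1, 2.3, 7.6]
gripper_width: 0.0072
grasp_force: 43.6
```

jog_arm(
  deltas=[
    [[3,0,-0.08,0,0],[3,0,-0.08,0,0]],
  ],
)

```text
t: 16.02
tcp_pos: [0.6578, -0.0608, 0.1039]
orientation: [0.002, -0.005, 1.0, 0.001]
force: [0.5, 1.2, 6.7]
gripper_width: 0.0075
grasp_force: 43.6
```

jog_arm(
  deltas=[
    [[3,0,-0.08,0,0],[3,0,-0.08,0,0]],
  ],
)

```text
t: 16.18
tcp_pos: [0.6579, -0.0629, 0.1039]
orientation: [0.002, -0.004, 1.0, 0.001]
force: [0.9, 1.9, 7.1]
gripper_width: 0.0074
grasp_force: 43.6
```

jog_arm(
  deltas=[
    [[3,0,-0.06,0,0],[3,0,-0.06,0,0]],
  ],
)

```text
t: 16.35
tcp_pos: [0.6578, -0.0632, 0.1039]
orientation: [0.002, -0.005, 1.0, 0.001]
force: [0.8, 3.4, 6.8]
gripper_width: 0.0073
grasp_force: 43.4
```

jog_arm(
  deltas=[
    [[3,0,-0.06,0,0],[3,0,-0.06,0,0]],
  ],
)

```text
t: 16.52
tcp_pos: [0.6578, -0.0632, 0.1039]
orientation: [0.002, -0.005, 1.0, 0.002]
force: [1.1, 7.1, 5.3]
gripper_width: 0.0074
grasp_force: 43.2
```

Stop felt at about 45 mm (3.4, then 7.1 N). Now pushing it shut.

jog_arm(
  deltas=[
    [[3,0,0,0,0],[3,0,0.2,0,0],[3,0,0.6,0,0],[3,0,1.0,0,0],[3,0,1.4,0,0],[3,0,1.65,0,0],[3,0,1.8,0,0],[3,0,1.9,0,0],[3,0,1.95,0,0],[3,0,1.95,0,0]],
  ],
)

```text
t: 17.35
tcp_pos: [0.6574, -0.0185, 0.1039]
orientation: [0.001, -0.004, 1.0, -0.001]
force: [-1.5, -1.2, 9.3]
gripper_width: 0.0072
grasp_force: 43.9
```

jog_arm(
  deltas=[
    [[3,0,0.05,0,0],[3,0,0.05,0,0],[3,0,0.05,0,0]],
  ],
)

```text
t: 17.6
tcp_pos: [0.6574, -0.018, 0.1039]
orientation: [0.001, -0.004, 1.0, -0.001]
force: [-2.3, -2.3, 9.7]
gripper_width: 0.0073
grasp_force: 43.9
```

Run:
```python
from h import *
s=readout.state();print(s["tcp_pos"],s["t"],s["force"])
im,D=eyes.snapshot("side");cv2.imwrite("pics/s7.png",cv2.resize(im[160:260,240:365],None,fx=6,fy=5.9))
for n in("can_1_center",):print(place_of(n,"side"))
```

```text
[ 0.65739735 -0.01803563  0.10391109] 17.6 [-2.29621241 -2.26498446  9.73615934]
[]
```

View pics/s7.png

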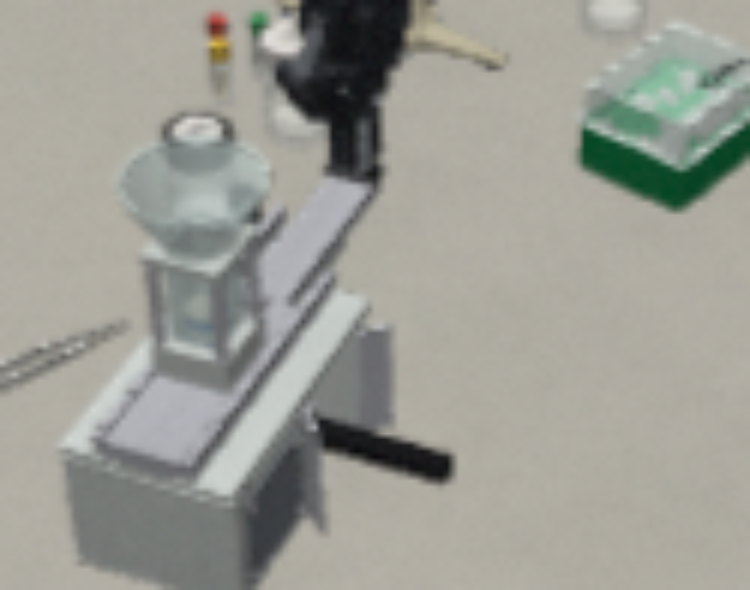

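The gate is at its shut place and the column (200,310) has dropped by one. Confirm the hard end, then draw again.

jog_arm(
  deltas=[
    [[3,0,0.08,0,0],[3,0,0.08,0,0],[3,0,0.08,0,0]],
  ],
)

```text
t: 17.95
tcp_pos: [0.6574, -0.018, 0.1039]
orientation: [0.001, -0.003, 1.0, -0.002]
force: [-3.4, -6.3, 11.1]
gripper_width: 0.0075
grasp_force: 44.1
```

jog_arm(
  deltas=[
    [[3,0,-0.2,0,0],[3,0,-0.5,0,0],[3,0,-0.9,0,0],[3,0,-1.3,0,0],[3,0,-1.6,0,0],[3,0,-1.75,0,0],[3,0,-1.85,0,0],[3,0,-1.9,0,0],[3,0,-1.9,0,0]],
  ],
)

```text
t: 18.7
tcp_pos: [0.6578, -0.0617, 0.1039]
orientation: [0.002, -0.004, 1.0, 0.001]
force: [0.2, 1.6, 7.2]
gripper_width: 0.0074
grasp_force: 43.6
```

jog_arm(
  deltas=[
    [[3,0,-0.08,0,0],[3,0,-0.08,0,0]],
  ],
)

```text
t: 18.87
tcp_pos: [0.6579, -0.0632, 0.1039]
orientation: [0.002, -0.005, 1.0, 0.001]
force: [0.4, 2.3, 5.7]
gripper_width: 0.0072
grasp_force: 43.5
```

jog_arm(
  deltas=[
    [[3,0,-0.08,0,0],[3,0,-0.08,0,0]],
  ],
)

```text
t: 19.03
tcp_pos: [0.6579, -0.0632, 0.104]
orientation: [0.002, -0.005, 1.0, 0.002]
force: [1.6, 5.7, 6.1]
gripper_width: 0.0072
grasp_force: 43.3
```

jog_arm(
  deltas=[
    [[3,0,-0.04,0,0],[3,0,-0.04,0,0],[3,0,-0.04,0,0]],
  ],
)

```text
t: 19.28
tcp_pos: [0.6579, -0.0632, 0.104]
orientation: [0.002, -0.006, 1.0, 0.002]
force: [1.9, 6.9, 5.0]
gripper_width: 0.0072
grasp_force: 43.2
```

jog_arm(
  deltas=[
    [[3,0,0.2,0,0],[3,0,0.6,0,0],[3,0,1.0,0,0],[3,0,1.4,0,0],[3,0,1.65,0,0],[3,0,1.8,0,0],[3,0,1.95,0,0],[3,0,2.05,0,0],[3,0,2.1,0,0],[3,0,2.1,0,0]],
  ],
)

```text
t: 20.12
tcp_pos: [0.6574, -0.018, 0.1039]
orientation: [0.001, -0.003, 1.0, -0.002]
force: [-2.6, -6.5, 11.4]
gripper_width: 0.0073
grasp_force: 44.1
```

jog_arm(
  deltas=[
    [[3,0,-0.08,0,0],[3,0,-0.08,0,0],[50,0,-0.08,0,0],[50,0,-0.08,0,0],[50,0,-0.08,0,0],[50,0,-0.08,0,0],[50,0,-0.08,1,0],[50,0,-0.08,2.2,0],[50,0,-0.08,3.1,0],[50,-0.5,-0.08,3.1,0]],
  ],
)

```text
t: 20.95
tcp_pos: [0.648, -0.0154, 0.1848]
orientation: [0.005, -0.004, 1.0, 0.001]
force: [-0.6, 0.5, 0.1]
gripper_width: 0.0501
grasp_force: 0.0
```

jog_arm(
  deltas=[
    [[50,-1.2,0,0,0],[50,-2.4,0,0,0],[50,-3.1,1,0,0],[50,-3.1,2.2,0,0],[50,-3.1,3.4,0,0],[50,-3.1,4.6,0,0],[50,-3.1,4.9,0,0],[50,-3.1,4.9,0,0]],
  ],
)

```text
t: 21.62
tcp_pos: [0.5659, 0.1094, 0.18]
orientation: [0.0, -0.007, 1.0, 0.001]
force: [-1.0, 0.1, 0.3]
gripper_width: 0.0498
grasp_force: 0.0
```

Run:
```python
from h import *
np.set_printoptions(precision=4,suppress=True)
s=readout.state();print(s["tcp_pos"],s["orientation"],s["t"],s["force"])
for c in("side","top"):
    im,D=eyes.snapshot(c);P=cloud(c,D);x,y,z=P[...,0],P[...,1],P[...,2]
    Q=P[(x>.635)&(x<.68)&(y>-.09)&(y<.02)&(z>.1)&(z<.14)]
    if len(Q)>4:print(c,"tab",len(Q),cv2.minAreaRect((Q[:,:2]*1000).astype(np.float32)))
    Q=P[(x>.5)&(x<.61)&(y>.09)&(y<.13)&(z>.012)&(z<.045)]
    if len(Q)>4:print(c,"handle",len(Q),Q.min(0),np.median(Q,0))
```

```text
[0.5659 0.1094 0.18  ] [ 0.0001 -0.0071  1.      0.0007] 21.6167 [-0.9538  0.0941  0.2928]
side handle 106 [0.5483 0.1018 0.0188] [0.5786 0.1131 0.0287]
top tab 57 ((657.3871459960938, -6.924627304077148), (27.627946853637695, 32.668067932128906), 6.217329978942871)
```

jog_arm(
  deltas=[
    [[50,0,-0.06,-1.5,0],[50,0,-0.06,-3,0],[50,0,-0.06,-4.5,0],[50,0,-0.06,-5.8,0],[50,0,-0.06,-6.5,0],[50,0,-0.06,-6.8,0],[50,0,-0.06,-6.8,0],[5,0,-0.06,-6.8,0],[5,0,-0.06,-6.8,0],[5,0,-0.06,-6.8,0]],
  ],
  newtons=60,
)

```text
t: 22.55
tcp_pos: [0.5678, 0.1045, 0.0114]
orientation: [0.001, -0.004, 1.0, 0.0]
force: [-0.7, -0.4, 0.9]
gripper_width: 0.0145
grasp_force: 4.8
```

jog_arm(
  deltas=[
    [[5,0,0,0,0],[5,0,0,0,0],[5,0,0,0,0]],
  ],
)

```text
t: 22.8
tcp_pos: [0.5675, 0.1045, 0.0108]
orientation: [0.001, -0.004, 1.0, -0.0]
force: [-0.1, -1.6, 3.4]
gripper_width: 0.0125
grasp_force: 60.8
```

jog_arm(
  deltas=[
    [[5,-0.15,0.05,0,0],[5,-0.4,0.1,0,0],[5,-0.8,0.1,0,0],[5,-1.2,0.1,0,0],[5,-1.6,0.1,0,0],[5,-2,0.1,0,0],[5,-2.4,0.1,0,0],[5,-2.8,0.1,0,0],[5,-3.2,0.1,0,0],[5,-3.6,0.1,0,0]],
  ],
)

```text
t: 23.63
tcp_pos: [0.4759, 0.1074, 0.0103]
orientation: [0.001, -0.005, 1.0, 0.0]
force: [2.5, 0.6, 4.5]
gripper_width: 0.0127
grasp_force: 61.1
```

jog_arm(
  deltas=[
    [[5,-0.4,0,0,0],[5,-0.8,0,0,0],[5,-1.2,0,0,0],[5,-1.5,0,0,0],[5,-1.6,0,0,0],[5,-1.6,0,0,0],[5,-1.6,0,0,0]],
  ],
)

```text
t: 24.22
tcp_pos: [0.4348, 0.1072, 0.0101]
orientation: [-0.0, -0.005, 1.0, -0.0]
force: [1.0, -0.0, 7.9]
gripper_width: 0.0125
grasp_force: 61.5
```

jog_arm(
  deltas=[
    [[45,0,0,0,0],[45,0,0,0,0],[45,0,0,0,0],[45,0,0,0,0],[45,0,0,1,0],[45,0,0,2,0],[45,0,0,3.5,0],[45,0,0,5,0],[45,0,-1.5,6,0],[45,0,-3,6,0]],
  ],
)

```text
t: 25.05
tcp_pos: [0.4387, 0.0345, 0.1637]
orientation: [0.004, -0.008, 1.0, 0.0]
force: [1.6, -1.3, -0.5]
gripper_width: 0.045
grasp_force: 0.0
```

jog_arm(
  deltas=[
    [[45,0,-1.5,0,0],[45,0,-3,0,0],[45,0,-3,0,0],[45,0,-3,0,0]],
  ],
)

```text
t: 25.38
tcp_pos: [0.4358, -0.0453, 0.1593]
orientation: [-0.001, -0.001, 1.0, -0.0]
force: [0.4, 0.3, -0.0]
gripper_width: 0.0448
grasp_force: 0.0
```

Run:
```python
from h import *
np.set_printoptions(precision=4,suppress=True)
s=readout.state();print(s["tcp_pos"],s["t"],s["force"])
ims=[]
for c in("side","top"):
    im,D=eyes.snapshot(c);P=cloud(c,D);x,y,z=P[...,0],P[...,1],P[...,2]
    ims.append(cv2.resize(im[165:305,240:380] if c=="side" else im[150:270,240:360],(400,400)))
    Q=P[(x>.635)&(x<.68)&(y>-.09)&(y<.02)&(z>.11)&(z<.14)]
    if len(Q)>4:print(c,"tab",len(Q),cv2.minAreaRect((Q[:,:2]*1000).astype(np.float32)))
    Q=P[(x>.46)&(x<.56)&(y>.05)&(y<.16)&(z>.05)&(z<.08)]
    if len(Q)>4:print(c,"cup",len(Q),cv2.minEnclosingCircle((Q[:,:2]*1000).astype(np.float32)),Q[:,2].max())
    print([(r["xy"],r["confidence"]) for r in place_of("can_1_center",c)])
cv2.imwrite("pics/f.png",np.hstack(ims))
```

```text
[ 0.4358 -0.0453  0.1593] 25.3833 [ 0.4169  0.3474 -0.007 ]
side tab 56 ((657.670166015625, -16.267498016357422), (11.023870468139648, 25.992807388305664), 85.64680480957031)
side cup 197 ((527.3643188476562, 112.17525482177734), 30.925764083862305) 0.06979223854035677
[]
top tab 36 ((657.5166625976562, -18.903911590576172), (23.525320053100586, 6.302159309387207), 0.18031196296215057)
top cup 74 ((527.4768676757812, 106.93399810791016), 28.846630096435547) 0.07548759985645415
[([288.9, 224.4], 0.62)]
```

View pics/f.png

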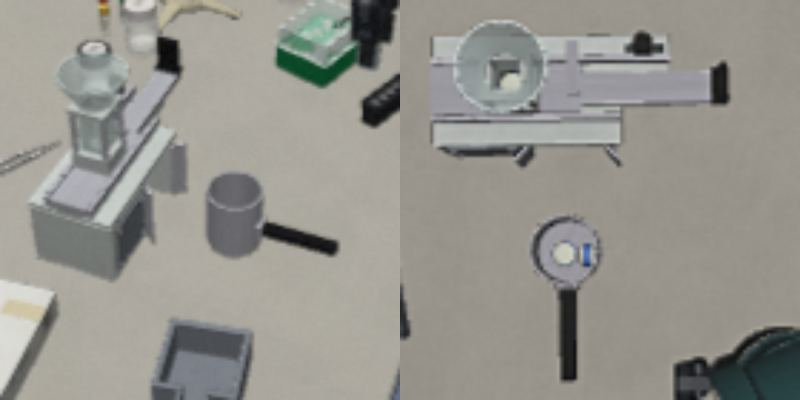

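The cup (565,250 in the right half) stands upright and clear of the dispenser, with two canisters in it: one flat, one on its side. The gate tab is back at its shut position and nothing is spilt.

```bash
python3 -c "
from plant import workorder
print(workorder.hand_in())"
```

```text
the job is handed in; nothing more can be done
None
```

The job is handed in; no verdict came back, but my last pictures showed the gate shut and the cup upright on the bench about 130 mm from the dispenser, with two canisters in it and nothing spilt.

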